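# Shim the rocking bench scale

### The arm

A 6-joint arm with a two-finger parallel gripper is mounted at the origin on the work surface. World frame = base frame: x ahead of the robot, y to its left, z up, the work surface at z = 0. Lengths are in m, angles in rad, forces in N, time in s.
With the tool pointing down it reaches from about 0.35 to 0.775 m from the base axis. Payload 5.5 kg.
Tool frame: the origin (TCP) lies on the centre line of the jaws, within the pads' length; the fingertips stand 17 mm ahead of it and the grasp point (between the pads) lies 2 mm behind it; z points along the fingers, y is the direction in which the jaws open and shut (so a half turn about z gives the same grasp; the last joint's range is limited). The gripper opens to 85 mm and grips with 20 to 120 N. Pads are 22 mm wide; open, the fingers measure 114 mm over their backs; the gripper's body (76 mm by 85 mm) begins 54 mm behind the grasp point. The pads swing forward as they close: fully open they stand 13 mm farther back than shut.
Start: joints at [1.044, 0.313, 0.046, 1.304, 0, 1.431], TCP at [0.217, 0.533, 0.248] pointing down, gripper open.
Joint ranges: [-2.76, 2.76], [-0.86, 1.69], [-1.03, 1.26], [-2.2, 2.34], [-1.47, 1.5], [-3.14, 3.14]. Speed limits (rad/s): [2.57, 2.57, 3.14, 3.14, 3.14, 3.14].

### API

Orientations are given as a unit quaternion [w, x, y, z].
In Python, from workcell import env gives the robot as it stands.
- The arm moves only by the tool servo_tool, never from a script. Its argument "increments" is a list of rows, each an object of numbers: "claw": the closure, from 0 (fully open) to 1 (shut); "x", "y", "z": the shift along the world's x, y, z in units of 25 mm (1.0 is 25 mm); "ax", "ay", "az": the turn, a rotation vector about the world's x, y, z in units of 8 degrees (1.0 is 8 degrees). A call has 1 to 5 rows; each row shifts and turns the commanded pose from where the row before left it; what a row does not reach is not made up. A row lasts 1/10 s, in which the tool goes at most 50 mm and 8.59 degrees, less where a joint would pass 70% of its speed; a pose out of reach is approached as far as the arm can. A call is refused whole if a number of a shift passes 1 or a number of a turn 1, either way. A call with a gripper value outside its range is refused whole. The fingers move at their own pace and stop on an object; "newtons" is the grip in N (left out, the last holds). Time passes only in rows, so rows that do not move let the fingers close. It gives the time, the measured TCP pose, the force and the opening at its end, in the units of the state.
- env.get_state(): the state, without advancing time (a new reading comes with each control period).
- env.read_camera(name): name is "scene" or "side" or "wrist"; returns the picture (480x640x3 uint8, red, green, blue); there is no depth.
- env.calibration(name): a dict with "K" (3x3 intrinsics, pixels), "world_to_cam" (4x4, takes a point from world to camera coordinates). Camera axes: x right, y down, z forward; pixel columns grow to the right and rows downward; lengths in m; the calibration is good to about 2 mm. A picture is of the moment at which its call begins: read the wrist's pose just before it. calibration takes no time and is no camera call; for the wrist camera it gives the pose at the moment of the call.
- env.hand_in(): hands the job in, once; it reports no verdict.
The state is a dict: "clock": time; "joint_pos": joint angles; "qvel": joint speeds; "tau": joint torques, N m; "tcp_pos": TCP position; "orientation": TCP orientation; "wrist_force": force on the tool from outside, world axes, zero at the start; "ft_torque": the same for the moment, N m; "finger_gap": finger opening in m.
Only numpy, scipy, OpenCV 4.12 (cv2) and the standard library are available. Lean on these libraries where they do the work, as an engineer would, in place of code of your own. Each camera call takes 0.05 s, during which the arm holds its last target.

### The job

The bench scale on the weaving bench rocks because its rear left foot (seen from the display side) has lost its rubber pad. With your fingertips push the red wedge, thin end first, under that bare foot until it sits snug and the scale stands level without rocking (do not pinch or lift the wedge, do not jack the scale up or shove it along), then press down on the platter right above that foot to check that it no longer rocks, and come away. Leave the other things on the bench where they are.

Things in the scene. Friction and masses are not known exactly. Their poses are not given: they have to be found in the camera images.
- scale: Grey bench scale, 3 kg, loose. Origin at bench level under its middle; x points from the display (front) to the rear, y left, z up. Housing 275 (x) by 255 mm, underside 26 mm up; steel platter 206 x 272 mm, centred at x = +41 mm, top 67 mm up; console in front 73 mm high. Feet at x = +-115, y = +-110 mm: three on rubber pads 28 mm across, 10 mm thick; the one at +115, +110 is bare
- bare_foot (a point): Centre of the flat underside of the bare foot, a steel disc 22 mm across (4 mm thick, on a 12 mm screw). It hangs 8 mm clear of the bench while the scale stands level on its three pads; a press of about 4 N over it tips the scale about 3 degrees until it lands. With the wedge snug below it the scale stays level
- press_spot (a point): Point on the flat top of the platter straight above the bare foot, 67 mm above the bench, 29 mm from the platter's rear edge and 26 mm from its left edge: the spot to press
- wedge: Red wooden wedge lying flat, 45 g, 120 mm long, 40 mm wide, 2 mm thick at the tip rising evenly to 20 mm at the heel (its whole top is the 8.5 degree slope). Origin at the middle of its underside; x points to the thin tip (tip at +60 mm, heel at -60 mm). It starts to the left of the scale, its tip roughly towards the bare foot
- heel (a point): Middle of the wedge's square-cut upright heel face (40 mm wide, 20 mm high), 10 mm above the bench: the face to push. Pushing takes under 1 N until the slope meets the foot's rim, when the foot's centre is about 29 mm from the tip; it then climbs to 5 to 8 N within 5 mm, and that is snug. Pushed on at 8 to 12 N the scale swings round instead. The wedge stays where it is left
- spray_bottle: clear water spray bottle with white head and red trigger, 72 mm across, 168 mm tall; to be left alone; origin at bench level
- small_basket: small round woven basket, 125 mm across, 71 mm tall; to be left alone; origin at bench level
- bodkin: weaver's bodkin (spike with a dark wooden handle), 200 mm long, lying along its x axis; to be left alone; origin at bench level
- rapping_iron: rapping iron (flat dark steel bar with a wooden handle), 270 mm long, lying along its x axis; to be left alone; origin at bench level
- secateurs: red-handled secateurs lying flat, about 170 mm long along their x axis, 17 mm tall; to be left alone; origin at bench level
- mallet: wooden mallet lying on its side, about 250 mm long along its x axis, 60 mm tall; to be left alone; origin at bench level
- tape_measure: yellow tape measure, 62 x 66 x 36 mm; to be left alone; origin at bench level
Not all that is in view belongs to the job. There is more than one size of the wedge; the job needs the middle-sized.

How it is judged:
By the outcome, as a careful person would: the job done as asked, in the order asked, and still so for the second after the job is handed in, with the robot touching nothing.
It also fails if it takes over 58 s, if anything falls off the work surface, if the arm or the gripper's body presses on something with over 40 N, if the wrist force passes 120 N, or if a joint passes its speed limit or range.

## Working session

There is one attempt and no reset: what is moved stays moved. The work goes in short steps, Python scripts to look and compute and a tool call to move; the robot and the scene stay as the last step left them, time stands still between calls to the robot, and variables do not carry over. Pictures are saved under pics/ and viewed, and the job is handed in when it is done.

Besides the shell and the picture viewer there is one more tool, called after "Emit:" as name([rows], argument=value, ...), one row to a line, values as JSON. servo_tool: Moves the arm, as the interface text tells. Its arguments: {"type":"object","properties":{"increments":{"type":"array"},"newtons":{"type":"number"}},"required":["increments"]}

```bash
mkdir -p pics
python3 - <<'E'
from workcell import env
import cv2
for n in ["scene","side","wrist"]:
    c=env.calibration(n); im=env.read_camera(n); cv2.imwrite(f"pics/{n}0.png",im[:,:,::-1]); print(n,c["K"],c["world_to_cam"])
print(env.get_state())
E
```

```text
scene [[549.78014867   0.         324.77035512]
 [  0.         549.78014867 241.15118829]
 [  0.           0.           1.        ]] [[ 0.17783685  0.98400321 -0.01057045 -0.07796834]
 [ 0.69647026 -0.13344567 -0.70506839 -0.35888255]
 [-0.69520014  0.11802513 -0.70906053  1.91119682]
 [ 0.          0.          0.          1.        ]]
side [[448.80306183   0.         311.9864378 ]
 [  0.         448.80306183 242.0836145 ]
 [  0.           0.           1.        ]] [[ 0.88965096 -0.45658454  0.00719191 -0.53508788]
 [-0.3139466  -0.62300736 -0.71644913  0.20709628]
 [ 0.33160021  0.63513178 -0.69760226  0.9532165 ]
 [ 0.          0.          0.          1.        ]]
wrist [[391.17381616   0.         323.29178406]
 [  0.         391.17381616 234.73270394]
 [  0.           0.           1.        ]] [[ 0.37720274  0.92612926 -0.00163593 -0.57367583]
 [ 0.89227525 -0.36293999  0.26855065 -0.03302702]
 [ 0.24811887 -0.10275774 -0.96326418  0.37873818]
 [ 0.          0.          0.          1.        ]]
{'clock': 0.15, 'joint_pos': array([1.04438637e+00, 3.13870573e-01, 4.52743043e-02, 1.30361718e+00,
       1.32610181e-05, 1.43120429e+00]), 'qvel': array([-1.14224582e-03, -3.22713909e-03,  3.08759692e-03, -7.25866845e-05,
       -1.04385845e-03,  9.45188375e-04]), 'tau': array([ 3.25976165e-03, -4.81064594e+01,  2.98816252e+01,  1.38849465e-02,
       -2.76871270e-05, -3.63601850e-05]), 'tcp_pos': array([0.21673911, 0.5322106 , 0.24760348]), 'orientation': array([-2.37880732e-04,  1.92205362e-01,  9.81354471e-01, -6.67468106e-04]), 'wrist_force': array([-0.32235504, -0.38325784, -0.2558039 ]), 'ft_torque': array([ 0.01848016, -0.01269009,  0.04429586]), 'finger_gap': 0.08562544592497943}
```

View pics/scene0.png

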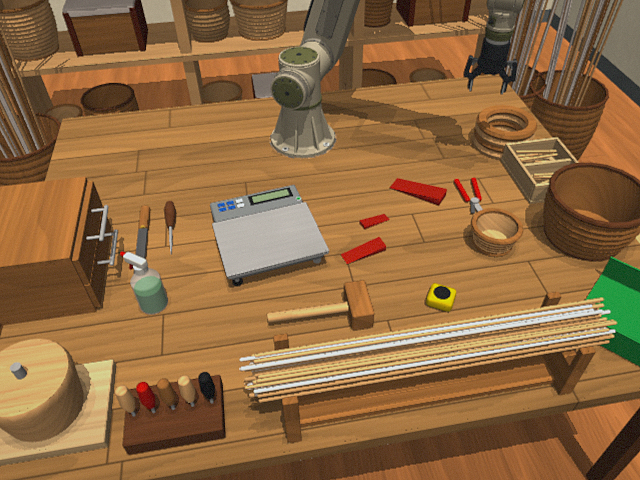

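View pics/side0.png

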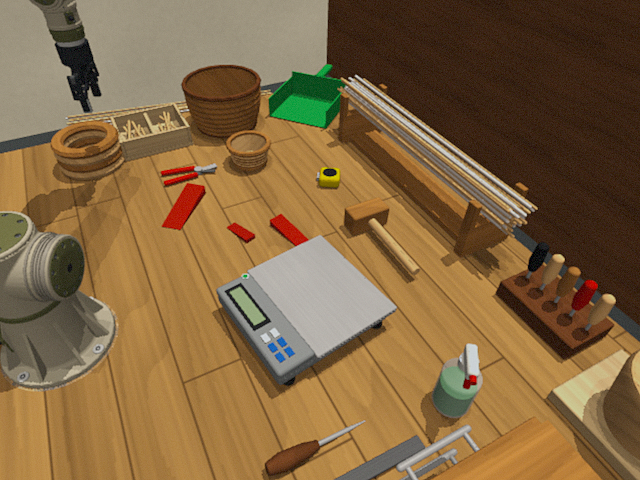

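View pics/wrist0.png

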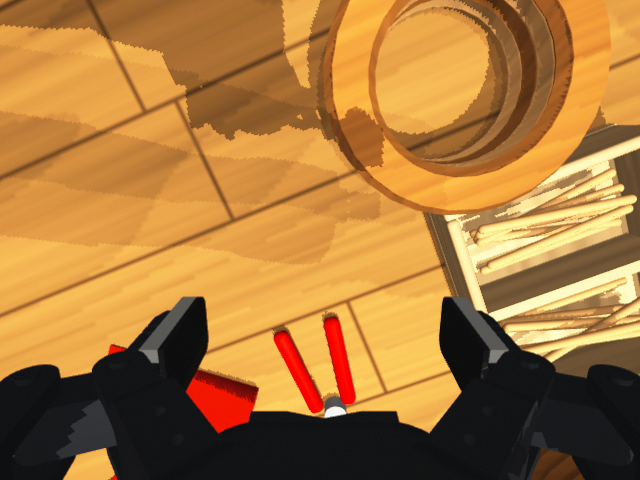

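The scene view shows three red wedges: the small one at (374,221), one at (364,250) and a large one at (418,190). The one at (364,250) is middle-sized and its tip points toward the rear-left foot at about (322,260). I'll confirm with a crop and measurements.

```bash
cat > h.py <<'E'
import numpy as np, cv2, json
from workcell import env
def ray(c,uv):
    K=c["K"];T=c["world_to_cam"];R=T[:3,:3];t=T[:3,3]
    d=R.T@np.linalg.inv(K)@np.array([uv[0],uv[1],1.]);return -R.T@t,d
def onz(c,uv,z):
    o,d=ray(c,uv);return o+d*(z-o[2])/d[2]
def proj(c,P):
    T=c["world_to_cam"];p=T[:3,:3]@np.array(P)+T[:3,3];p=c["K"]@p;return p[:2]/p[2]
def red(im):
    h=cv2.cvtColor(im,cv2.COLOR_RGB2HSV);return (((h[...,0]<8)|(h[...,0]>172))&(h[...,1]>170)&(h[...,2]>60)).astype(np.uint8)*255
E
python3 - <<'E'
from h import *
for n in ["scene","side"]:
    c=env.calibration(n); im=cv2.imread(f"pics/{n}0.png")[:,:,::-1].copy()
    cs,_=cv2.findContours(red(im),cv2.RETR_EXTERNAL,cv2.CHAIN_APPROX_NONE)
    for k in cs:
        if cv2.contourArea(k)<60: continue
        a=cv2.approxPolyDP(k,1.5,True)[:,0]
        print(n,cv2.contourArea(k)); 
        for p in a: print("  ",p,onz(c,p,0)[:2].round(3),onz(c,p,.02)[:2].round(3))
im=cv2.imread("pics/scene0.png");cv2.imwrite("pics/c1.png",cv2.resize(im[170:300,200:400],None,fx=4,fy=4,interpolation=cv2.INTER_CUBIC))
im=cv2.imread("pics/side0.png");cv2.imwrite("pics/c2.png",cv2.resize(im[200:390,210:410],None,fx=3,fy=3,interpolation=cv2.INTER_CUBIC))
E
```

```text
scene 323.0
   [141 382] [ 0.876 -0.501] [ 0.889 -0.496]
   [137 385] [ 0.883 -0.51 ] [ 0.895 -0.504]
   [136 390] [ 0.895 -0.511] [ 0.908 -0.506]
   [141 403] [ 0.93  -0.498] [ 0.942 -0.493]
   [150 409] [ 0.948 -0.478] [ 0.96  -0.473]
   [154 406] [ 0.942 -0.47 ] [ 0.954 -0.465]
   [154 395] [ 0.915 -0.471] [ 0.927 -0.466]
   [147 384] [ 0.884 -0.488] [ 0.897 -0.482]
scene 510.0
   [385 245] [0.559 0.15 ] [0.578 0.143]
   [378 237] [0.525 0.138] [0.544 0.132]
   [341 255] [0.574 0.021] [0.593 0.017]
   [346 263] [0.606 0.028] [0.624 0.024]
   [383 250] [0.577 0.139] [0.596 0.133]
scene 194.0
   [388 218] [0.453 0.186] [0.474 0.18 ]
   [382 214] [0.433 0.174] [0.454 0.167]
   [360 220] [0.446 0.104] [0.467 0.098]
   [360 223] [0.459 0.101] [0.479 0.095]
   [365 228] [0.482 0.11 ] [0.502 0.105]
scene 108.0
   [455 179] [0.317 0.442] [0.34 0.43]
   [454 182] [0.331 0.433] [0.354 0.422]
   [464 200] [0.419 0.434] [0.44  0.422]
   [469 200] [0.422 0.449] [0.443 0.437]
   [458 179] [0.319 0.451] [0.342 0.439]
scene 90.0
   [472 178] [0.322 0.496] [0.345 0.483]
   [471 181] [0.336 0.487] 
[... 1562 characters left out ...]
.596 0.018]
   [281 214] [0.588 0.162] [0.579 0.14 ]
side 897.0
   [204 187] [0.434 0.377] [0.428 0.35 ]
   [187 183] [0.394 0.419] [0.39  0.391]
   [162 226] [0.28  0.261] [0.279 0.237]
   [180 229] [0.32  0.227] [0.318 0.204]
   [203 195] [0.419 0.342] [0.415 0.316]
side 128.0
   [197 174] [0.434 0.45 ] [0.429 0.422]
   [194 172] [0.429 0.465] [0.424 0.436]
   [164 181] [0.335 0.46 ] [0.332 0.431]
   [164 183] [0.332 0.45 ] [0.33  0.421]
   [177 182] [0.368 0.438] [0.365 0.409]
   [197 176] [0.431 0.44 ] [0.426 0.412]
side 118.5
   [193 166] [0.436 0.498] [0.43  0.468]
   [161 171] [0.339 0.516] [0.336 0.485]
   [162 175] [0.337 0.493] [0.334 0.464]
   [193 170] [0.429 0.477] [0.424 0.447]
```

View pics/c1.png

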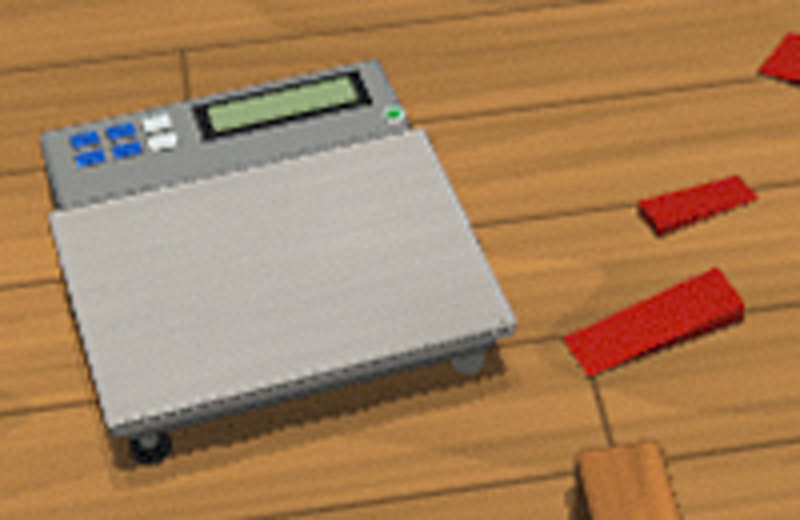

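View pics/c2.png

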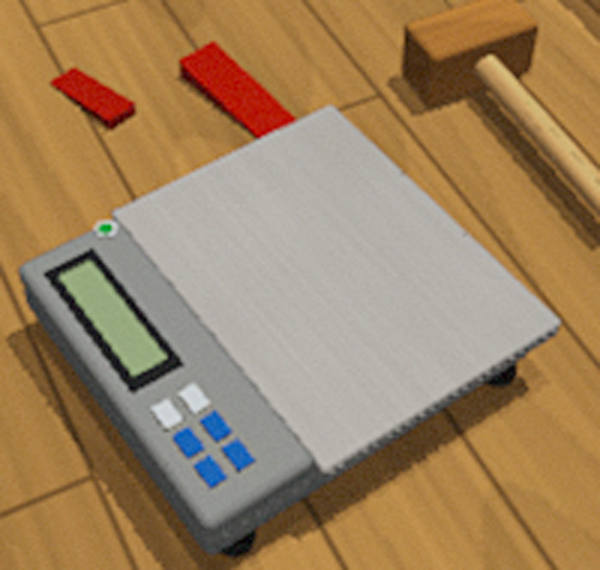

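The crops confirm it. The wedge at scene (364,250) is about 120 x 37 mm with its thin end toward the scale. The upper one is about 80 mm long and the far one about 170 mm. Next I'll measure the scale pose.

```bash
cat >> h.py <<'E'
def platter(n,im,c):
    h=cv2.cvtColor(im,cv2.COLOR_RGB2HSV)
    m=((h[...,1]<45)&(h[...,2]>140)).astype(np.uint8)*255
    m=cv2.morphologyEx(m,cv2.MORPH_OPEN,np.ones((5,5)))
    cs,_=cv2.findContours(m,cv2.RETR_EXTERNAL,cv2.CHAIN_APPROX_NONE)
    guess=proj(c,[.56,-.09,.067])
    k=[q for q in cs if cv2.pointPolygonTest(q,tuple(map(float,guess)),False)>0][0]
    hull=cv2.convexHull(k); a=cv2.approxPolyDP(hull,6,True)[:,0]
    pts=k[:,0].astype(float); L=[]
    for i in range(len(a)):
        p,q=a[i].astype(float),a[(i+1)%len(a)].astype(float); d=(q-p)/np.linalg.norm(q-p); nn=np.array([-d[1],d[0]])
        s=(pts-p)@d; e=np.abs((pts-p)@nn); sel=pts[(s>8)&(s<np.linalg.norm(q-p)-8)&(e<3)]
        v=cv2.fitLine(sel.astype(np.float32),cv2.DIST_HUBER,0,.01,.01).ravel(); L.append(v)
    C=[]
    for i in range(len(L)):
        v,w=L[i-1],L[i]; t=np.linalg.solve(np.array([[v[0],-w[0]],[v[1],-w[1]]]),w[2:]-v[2:]); C.append(v[2:]+t[0]*v[:2])
    return a,np.array(C)
E
python3 - <<'E'
from h import *
for n in ["scene","side"]:
    c=env.calibration(n); im=cv2.imread(f"pics/{n}0.png")[:,:,::-1].copy()
    a,C=platter(n,im,c); print(n,a.tolist())
    W=np.array([onz(c,p,.067)[:2] for p in C]); print(C.round(1).tolist(),W.round(4).tolist())
    print("len",[np.linalg.norm(W[i]-W[i-1]).round(4) for i in range(len(W))],"ctr",W.mean(0).round(4))
    print("edge ang",[np.degrees(np.arctan2(*(W[i]-W[i-1])[::-1])).round(2) for i in range(len(W))])
c=env.calibration("scene");print("foot",onz(c,(317,261),.01))
E
```

```text
scene [[306, 204], [325, 251], [226, 274], [213, 223], [246, 206]]
[[305.1000061035156, 201.60000610351562], [327.70001220703125, 250.0], [226.6999969482422, 275.8999938964844], [213.3000030517578, 227.3000030517578], [221.0, 222.10000610351562]] [[0.411, -0.0513], [0.6119, -0.0228], [0.653, -0.2874], [0.4689, -0.3139], [0.4516, -0.2924]]
len [np.float64(0.2444), np.float64(0.2029), np.float64(0.2678), np.float64(0.186), np.float64(0.0276)] ctr [ 0.5193 -0.1935]
edge ang [np.float64(99.56), np.float64(8.09), np.float64(-81.16), np.float64(-171.81), np.float64(128.78)]
side [[321, 236], [394, 309], [323, 354], [278, 371], [253, 337], [243, 280], [255, 266]]
[[319.6000061035156, 234.89999389648438], [396.29998779296875, 307.20001220703125], [571.2000122070312, 197.39999389648438], [274.79998779296875, 374.70001220703125], [266.1000061035156, 308.1000061035156], [299.6000061035156, 341.6000061035156], [247.39999389648438, 270.70001220703125]] [[0.6097, -0.0237], [0.6499, -0.2905], [1.2821, -0.1982], [0.3611, -0.3176], [0.4064, -0.1697], [0.4329, -0.2744], [0.4101, -0.0543]]
len [np.float64(0.2019), np.float64(0.2698), np.float64(0.639), np.float64(0.9288), np.float64(0.1547), np.float64(0.108), np.float64(0.2213)] ctr [ 0.5932 -0.1898]
edge ang [np.float64(8.72), np.float64(-81.43), np.float64(8.31), np.float64(-172.61), np.float64(72.96), np.float64(-75.83), np.float64(95.91)]
foot [ 0.59302086 -0.04917654  0.01      ]
```

Emit:
servo_tool([
  {"claw": 0.8,"x": 0.9,"y": -0.95,"z": -0.2,"az": 1},
  {"claw": 0.8,"x": 0.9,"y": -0.95,"z": -0.2,"az": 1},
  {"claw": 0.8,"x": 0.9,"y": -0.95,"z": -0.2,"az": 1},
  {"claw": 0.8,"x": 0.9,"y": -0.95,"z": -0.2,"az": 1},
  {"claw": 0.8,"x": 0.9,"y": -0.95,"z": -0.2,"az": 1},
], newtons=20)

```text
schema error: expected keys claw, x, y, z, ax, ay, az
```

Emit:
servo_tool([
  {"claw": 0.8,"x": 0.9,"y": -0.95,"z": -0.2,"az": 1},
  {"claw": 0.8,"x": 0.9,"y": -0.95,"z": -0.2,"az": 1},
  {"claw": 0.8,"x": 0.9,"y": -0.95,"z": -0.2,"az": 1},
  {"claw": 0.8,"x": 0.9,"y": -0.95,"z": -0.2,"az": 1},
  {"claw": 0.8,"x": 0.9,"y": -0.95,"z": -0.2,"az": 1},
])

```text
schema error: expected keys claw, x, y, z, ax, ay, az
```

Emit:
servo_tool([
  {"claw": 0.8,"x": 0.9,"y": -0.95,"z": -0.2,"az": 1},
  {"claw": 0.8,"x": 0.9,"y": -0.95,"z": -0.2,"az": 1},
  {"claw": 0.8,"x": 0.9,"y": -0.95,"z": -0.2,"az": 1},
  {"claw": 0.8,"x": 0.9,"y": -0.95,"z": -0.2,"az": 1},
  {"claw": 0.8,"x": 0.9,"y": -0.95,"z": -0.2,"az": 1},
])

```text
schema error: expected keys claw, x, y, z, ax, ay, az
```

All keys are required.

Emit:
servo_tool([
  {"claw": 0.8,"x": 0.9,"y": -0.95,"z": -0.2,"ax": 0,"ay": 0,"az": 1},
  {"claw": 0.8,"x": 0.9,"y": -0.95,"z": -0.2,"ax": 0,"ay": 0,"az": 1},
  {"claw": 0.8,"x": 0.9,"y": -0.95,"z": -0.2,"ax": 0,"ay": 0,"az": 1},
  {"claw": 0.8,"x": 0.9,"y": -0.95,"z": -0.2,"ax": 0,"ay": 0,"az": 1},
  {"claw": 0.8,"x": 0.9,"y": -0.95,"z": -0.2,"ax": 0,"ay": 0,"az": 1},
], newtons=20)

```text
clock: 0.65
tcp_pos: [0.33, 0.4127, 0.2229]
orientation: [-0.0, -0.158, 0.987, -0.0]
wrist_force: [-0.0, 0.5, 0.6]
finger_gap: 0.0171
```

Emit:
servo_tool([
  {"claw": 0.8,"x": 0.9,"y": -0.95,"z": -0.2,"ax": 0,"ay": 0,"az": 1},
  {"claw": 0.8,"x": 0.9,"y": -0.95,"z": -0.2,"ax": 0,"ay": 0,"az": 1},
  {"claw": 0.8,"x": 0.9,"y": -0.95,"z": -0.2,"ax": 0,"ay": 0,"az": 1},
  {"claw": 0.8,"x": 0.9,"y": -0.95,"z": -0.2,"ax": 0,"ay": 0,"az": 1},
  {"claw": 0.8,"x": 0.9,"y": -0.95,"z": -0.2,"ax": 0,"ay": 0,"az": 1},
])

```text
clock: 1.15
tcp_pos: [0.4426, 0.2939, 0.1979]
orientation: [-0.0, -0.486, 0.874, 0.0]
wrist_force: [1.5, 0.7, -0.1]
finger_gap: 0.0171
```

Emit:
servo_tool([
  {"claw": 0.8,"x": 0.9,"y": -0.95,"z": -0.2,"ax": 0,"ay": 0,"az": 1},
  {"claw": 0.8,"x": 0.9,"y": -0.95,"z": -0.2,"ax": 0,"ay": 0,"az": 1},
  {"claw": 0.8,"x": 0.9,"y": -0.95,"z": -0.2,"ax": 0,"ay": 0,"az": 1},
  {"claw": 0.8,"x": 0.9,"y": -0.95,"z": -0.2,"ax": 0,"ay": 0,"az": 1},
  {"claw": 0.8,"x": 0.9,"y": -0.95,"z": -0.2,"ax": 0,"ay": 0,"az": 1},
])

```text
clock: 1.65
tcp_pos: [0.555, 0.1752, 0.1728]
orientation: [0.0, 0.756, -0.655, -0.0]
wrist_force: [0.9, -1.4, 0.6]
finger_gap: 0.0171
```

```bash
cat >> h.py <<'E'
def st():
    s=env.get_state(); q=s["orientation"]; from scipy.spatial.transform import Rotation as Ro
    R=Ro.from_quat([q[1],q[2],q[3],q[0]]).as_matrix()
    print("t",round(s["clock"],2),"tcp",s["tcp_pos"].round(4),"toolx hdg",np.degrees(np.arctan2(R[1,0],R[0,0])).round(1),"z",R[:,2].round(3),"F",s["wrist_force"].round(2),"j",s["joint_pos"].round(2))
E
python3 - <<'E'
from h import *
st(); c=env.calibration("wrist"); im=env.read_camera("wrist"); cv2.imwrite("pics/w1.png",im[:,:,::-1])
np.save("w1.npy",c["world_to_cam"])
m=red(im); cs,_=cv2.findContours(m,cv2.RETR_EXTERNAL,cv2.CHAIN_APPROX_NONE)
for k in cs:
    if cv2.contourArea(k)<300: continue
    a=cv2.approxPolyDP(k,4,True)[:,0]; print(cv2.contourArea(k))
    for p in a: print("  ",p,onz(c,p,0.002)[:2].round(4),onz(c,p,.02)[:2].round(4))
E
```

```text
t 1.65 tcp [0.555  0.1752 0.1728] toolx hdg -81.8 z [-0.001 -0.    -1.   ] F [ 0.86 -1.35  0.63] j [ 0.17  0.36 -0.08  1.14  0.   -1.55]
390.0
   [472 394] [0.3991 0.3168] [0.4091 0.3041]
   [470 407] [0.3976 0.3305] [0.4076 0.3169]
   [497 426] [0.3681 0.3471] [0.38   0.3325]
   [492 408] [0.3777 0.3287] [0.389  0.3153]
4966.0
   [628 357] [0.2747 0.2613] [0.2923 0.252 ]
   [594 313] [0.3176 0.2252] [0.3325 0.218 ]
   [515 366] [0.369  0.2837] [0.3809 0.273 ]
   [576 401] [0.3051 0.3109] [0.3208 0.2986]
4468.0
   [475 133] [0.4518 0.0975] [0.4586 0.0981]
   [430 140] [0.4834 0.1071] [0.4883 0.1071]
   [441 248] [0.4568 0.1875] [0.4633 0.1827]
   [477 242] [0.4297 0.1786] [0.4378 0.1743]
9937.5
   [275   0] [0.6063 0.0322] [0.6037 0.0368]
   [297 175] [0.5772 0.1464] [0.5763 0.144 ]
   [352 169] [0.5368 0.1361] [0.5384 0.1344]
   [335   0] [0.5664 0.0264] [0.5662 0.0314]
```

View pics/w1.png

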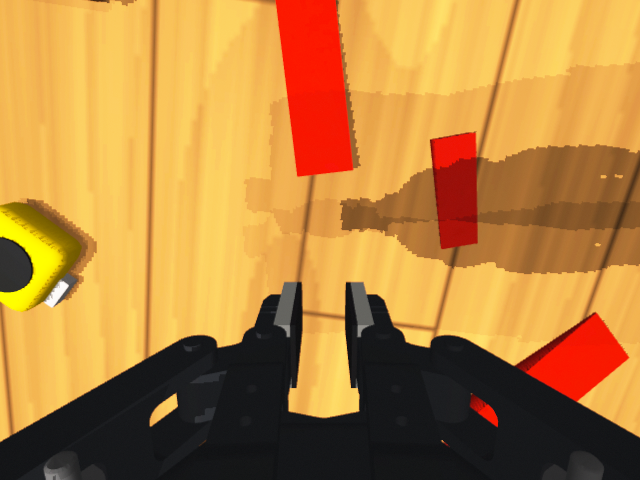

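The wrist view at w1 shows the middle wedge with its heel edge at (297,175)–(352,169), about 39 mm wide. The heel centre is near (0.558,0.139) and it heads about -76°. The bare foot is at about (0.587,-0.052), so it needs a heading of about -82°. I'll lower behind the heel and push.

Emit:
servo_tool([
  {"claw": 0.8,"x": 0.2,"y": 0,"z": -1,"ax": 0,"ay": 0,"az": 0},
  {"claw": 0.8,"x": 0,"y": 0,"z": -1,"ax": 0,"ay": 0,"az": 0},
  {"claw": 0.8,"x": 0,"y": 0,"z": -1,"ax": 0,"ay": 0,"az": 0},
  {"claw": 0.8,"x": 0,"y": 0,"z": -1,"ax": 0,"ay": 0,"az": 0},
  {"claw": 0.8,"x": 0,"y": 0,"z": -1,"ax": 0,"ay": 0,"az": 0},
])

```text
clock: 2.2
tcp_pos: [0.5591, 0.1763, 0.0471]
orientation: [0.0, 0.754, -0.657, -0.0]
wrist_force: [-0.2, 0.2, -0.6]
finger_gap: 0.0172
```

Emit:
servo_tool([
  {"claw": 0.8,"x": 0,"y": 0,"z": -0.5,"ax": 0,"ay": 0,"az": 0},
  {"claw": 0.8,"x": 0,"y": 0,"z": -0.4,"ax": 0,"ay": 0,"az": 0},
  {"claw": 0.8,"x": 0,"y": 0,"z": 0,"ax": 0,"ay": 0,"az": 0},
])

```text
clock: 2.5
tcp_pos: [0.5587, 0.1762, 0.0248]
orientation: [0.001, 0.754, -0.657, -0.001]
wrist_force: [0.4, 0.2, -0.1]
finger_gap: 0.0172
```

```bash
cat >> h.py <<'E'
def look(tag,zt=.0,cam="wrist"):
    st(); c=env.calibration(cam); im=env.read_camera(cam); cv2.imwrite(f"pics/{tag}.png",im[:,:,::-1])
    cs,_=cv2.findContours(red(im),cv2.RETR_EXTERNAL,cv2.CHAIN_APPROX_NONE)
    for k in cs:
        if cv2.contourArea(k)<(1500 if cam=="wrist" else 200): continue
        a=cv2.approxPolyDP(k,4 if cam=="wrist" else 1.5,True)[:,0]; print("area",cv2.contourArea(k))
        for p in a: print("  ",p,"z0",onz(c,p,0.0)[:2].round(4),"z2",onz(c,p,0.002)[:2].round(4),"z20",onz(c,p,.02)[:2].round(4))
E
python3 -c "
from h import *
look('w2')"
```

```text
t 2.5 tcp [0.5587 0.1762 0.0248] toolx hdg -82.2 z [-0.002 -0.    -1.   ] F [ 0.38  0.18 -0.08] j [ 0.17  0.49 -0.26  0.81  0.   -1.54]
area 17468.0
   [639 137] z0 [0.4489 0.0968] z2 [0.4505 0.0969] z20 [0.4646 0.0983]
   [542 151] z0 [0.4834 0.1067] z2 [0.4845 0.1067] z20 [0.4945 0.1069]
   [549 350] z0 [0.456  0.1887] z2 [0.4575 0.1876] z20 [0.4707 0.178 ]
   [617 339] z0 [0.4284 0.1795] z2 [0.4302 0.1786] z20 [0.4468 0.17  ]
   [639 206] z0 [0.4396 0.122 ] z2 [0.4413 0.1218] z20 [0.4566 0.1202]
area 26713.0
   [249   0] z0 [0.5969 0.0714] z2 [0.5965 0.0719] z20 [0.5929 0.0763]
   [280 229] z0 [0.5778 0.1503] z2 [0.5777 0.1497] z20 [0.5764 0.1447]
   [393 216] z0 [0.5344 0.139 ] z2 [0.5348 0.1386] z20 [0.5387 0.1349]
   [373   0] z0 [0.555  0.0656] z2 [0.5552 0.0662] z20 [0.5566 0.0713]
```

View pics/w2.png

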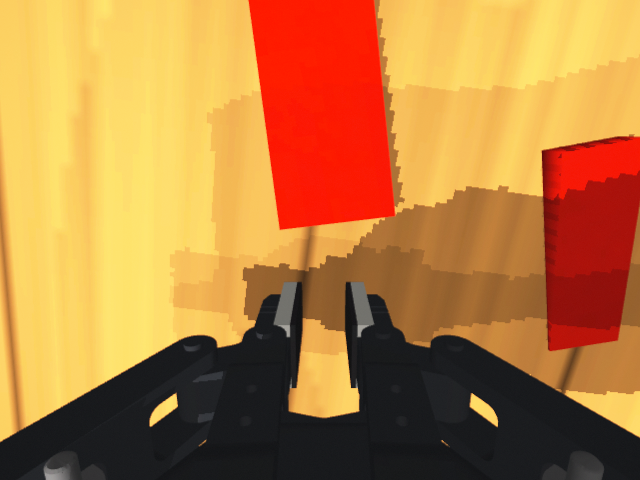

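Emit:
servo_tool([
  {"claw": 0.8,"x": 0.07,"y": -0.5,"z": 0,"ax": 0,"ay": 0,"az": 0},
  {"claw": 0.8,"x": 0.07,"y": -0.5,"z": 0,"ax": 0,"ay": 0,"az": 0},
  {"claw": 0.8,"x": 0.04,"y": -0.3,"z": 0,"ax": 0,"ay": 0,"az": 0},
  {"claw": 0.8,"x": 0.04,"y": -0.3,"z": 0,"ax": 0,"ay": 0,"az": 0},
  {"claw": 0.8,"x": 0.04,"y": -0.3,"z": 0,"ax": 0,"ay": 0,"az": 0},
])

```text
clock: 3.05
tcp_pos: [0.5663, 0.1278, 0.0262]
orientation: [-0.0, 0.754, -0.657, 0.0]
wrist_force: [-0.8, 0.7, 0.3]
finger_gap: 0.017
```

```bash
python3 -c "
from h import *
look('w3');look('s3',cam='scene')"
```

```text
t 3.05 tcp [0.5663 0.1278 0.0262] toolx hdg -82.2 z [ 0.001  0.    -1.   ] F [-0.84  0.69  0.29] j [ 0.08  0.48 -0.28  0.81  0.   -1.62]
area 10837.5
   [525 271] z0 [0.4834 0.1064] z2 [0.4846 0.1058] z20 [0.4954 0.1003]
   [530 375] z0 [0.4675 0.1544] z2 [0.469  0.1532] z20 [0.4816 0.1419]
   [599 414] z0 [0.4301 0.1703] z2 [0.432  0.1689] z20 [0.4491 0.1558]
   [620 271] z0 [0.4445 0.1011] z2 [0.4462 0.1006] z20 [0.4616 0.0957]
   [595 259] z0 [0.4564 0.0975] z2 [0.458 0.097] z20 [0.4719 0.0925]
area 32794.0
   [277   0] z0 [0.5953 0.0214] z2 [0.595  0.0219] z20 [0.5925 0.0265]
   [286 288] z0 [0.5804 0.1274] z2 [0.5803 0.1265] z20 [0.5796 0.1185]
   [395 286] z0 [0.5354 0.1203] z2 [0.5359 0.1195] z20 [0.5405 0.1123]
   [396   0] z0 [0.5547 0.0158] z2 [0.555  0.0164] z20 [0.5572 0.0216]
t 3.1 tcp [0.5664 0.1269 0.0261] toolx hdg -82.2 z [ 0.    -0.001 -1.   ] F [ 0.4  -0.64 -0.17] j [ 0.08  0.48 -0.28  0.81 -0.   -1.62]
area 319.0
   [141 382] z0 [ 0.8764 -0.5013] z2 [ 0.8777 -0.5008] z20 [ 0.8894 -0.4958]
   [137 385] z0 [ 0.8825 -0.5098] z2 [ 0.8838 -0.5092] z20 [ 0.8954 -0.5041]
[... 794 characters left out ...]
.000e-04] z2 [ 0.5985 -0.0007] z20 [ 0.6148 -0.0039]
   [374 252] z0 [0.58   0.1128] z2 [0.5819 0.1123] z20 [0.5984 0.1072]
area 627.0
   [399 180] z0 [0.288  0.2663] z2 [0.2904 0.2654] z20 [0.3117 0.2578]
   [400 191] z0 [0.3409 0.2546] z2 [0.3431 0.2538] z20 [0.3636 0.2464]
   [424 198] z0 [0.3868 0.3174] z2 [0.389  0.3165] z20 [0.4087 0.3081]
   [436 204] z0 [0.4203 0.3445] z2 [0.4224 0.3435] z20 [0.4416 0.3347]
   [440 202] z0 [0.4138 0.3593] z2 [0.4159 0.3583] z20 [0.4352 0.3492]
   [445 194] z0 [0.381  0.3864] z2 [0.3832 0.3853] z20 [0.403  0.3758]
   [446 189] z0 [0.3587 0.3973] z2 [0.3609 0.3962] z20 [0.3811 0.3865]
   [402 179] z0 [0.285 0.277] z2 [0.2874 0.2761] z20 [0.3087 0.2683]
```

View pics/w3.png

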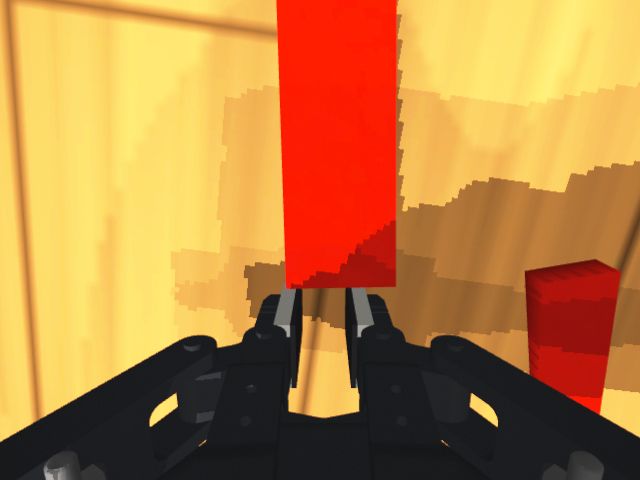

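The wedge turned flush to the fingers. Its heel centre is at (0.560,0.115), heading about -81°, and its line now passes within 3–4 mm of the foot. I'll push on.

Emit:
servo_tool([
  {"claw": 0.8,"x": 0.06,"y": -0.4,"z": 0,"ax": 0,"ay": 0,"az": 0},
  {"claw": 0.8,"x": 0.06,"y": -0.4,"z": 0,"ax": 0,"ay": 0,"az": 0},
  {"claw": 0.8,"x": 0.06,"y": -0.4,"z": 0,"ax": 0,"ay": 0,"az": 0},
  {"claw": 0.8,"x": 0.06,"y": -0.4,"z": 0,"ax": 0,"ay": 0,"az": 0},
  {"claw": 0.8,"x": 0.03,"y": -0.2,"z": 0,"ax": 0,"ay": 0,"az": 0},
])

```text
clock: 3.65
tcp_pos: [0.5729, 0.0825, 0.0258]
orientation: [0.0, 0.753, -0.658, 0.0]
wrist_force: [-0.2, 1.0, 1.1]
finger_gap: 0.0171
```

```bash
python3 -c "
from h import *
look('w4');look('s4',cam='scene')
im=cv2.imread('pics/s4.png');cv2.imwrite('pics/c4.png',cv2.resize(im[190:300,260:410],None,fx=5,fy=5,interpolation=cv2.INTER_CUBIC))" | grep -v "0.[89]"
```

```text
[517 367] z0 [0.4813 0.1057] z2 [0.4826 0.1045] z20 [0.4945 0.0936]
   [594 411] z0 [0.4399 0.1235] z2 [0.4418 0.1221] z20 [0.4586 0.1091]
   [599 378] z0 [0.4434 0.1063] z2 [0.4452 0.105 ] z20 [0.4615 0.0941]
   [577 358] z0 [0.4563 0.0977] z2 [0.4579 0.0966] z20 [0.4728 0.0867]
area 32936.0
   [285 288] z0 [0.5874 0.0819] z2 [0.5873 0.081 ] z20 [0.5865 0.073 ]
   [395 288] z0 [0.5419 0.0757] z2 [0.5425 0.0749] z20 [0.5471 0.0676]
area 316.5
area 449.0
   [360 250] z0 [0.5652 0.0765] z2 [0.5671 0.076 ] z20 [0.5839 0.0716]
   [356 242] z0 [0.5326 0.0724] z2 [0.5345 0.0719] z20 [0.5518 0.0675]
   [323 265] z0 [ 0.6015 -0.0343] z2 [ 0.6033 -0.0346] z20 [ 0.6194 -0.0373]
area 688.0
   [390 186] z0 [0.3115 0.2306] z2 [0.3138 0.2298] z20 [0.3347 0.2228]
   [391 188] z0 [0.3215 0.2311] z2 [0.3238 0.2303] z20 [0.3446 0.2233]
   [402 190] z0 [0.3374 0.262 ] z2 [0.3397 0.2612] z20 [0.3602 0.2537]
   [437 204] z0 [0.4208 0.3475] z2 [0.423  0.3465] z20 [0.4421 0.3376]
   [444 196] z0 [0.3894 0.3803] z2 [0.3916 0.3793] z20 [0.4113 0.3698]
   [446 190] z0 [0.3633 0.3957] z2 [0.3655 0.3947] z20 [0.3856 0.385 ]
   [397 178] z0 [0.2771 0.2628] z2 [0.2795 0.2619] z20 [0.301  0.2544]
```

View pics/w4.png

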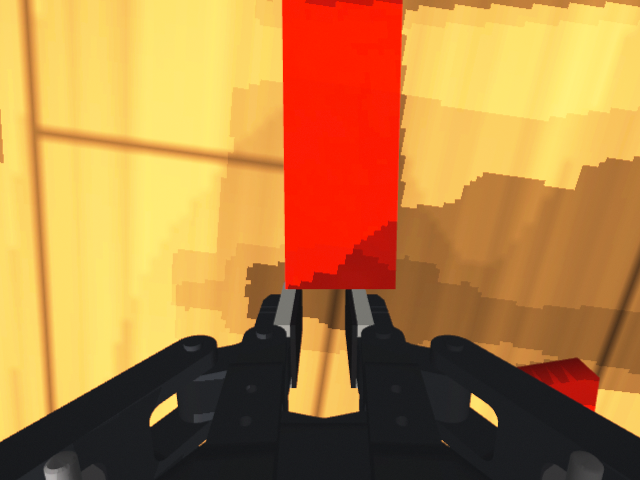

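View pics/c4.png

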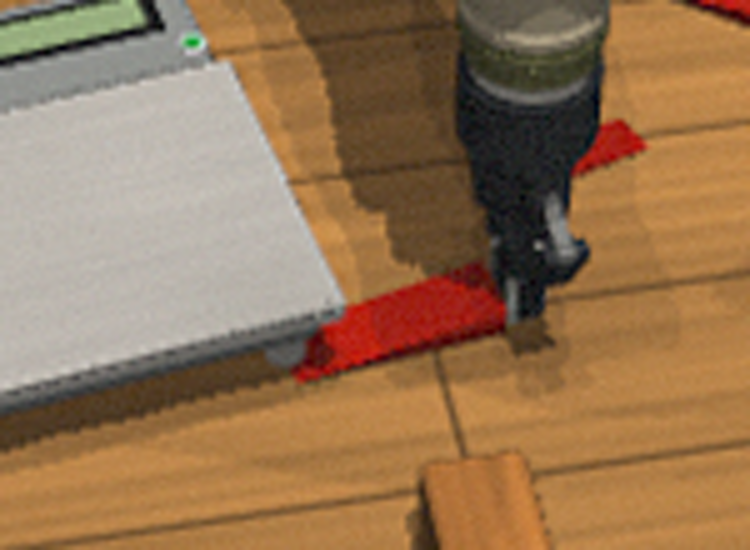

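The heel centre is now (0.567,0.070), heading -82°, and the tip is just entering beside the foot, within about 3–4 mm of centred. I expect contact in about 33 mm. I'll advance 25 mm with a slight +1° correction, then creep.

Emit:
servo_tool([
  {"claw": 0.8,"x": 0.05,"y": -0.25,"z": 0,"ax": 0,"ay": 0,"az": 0.08},
  {"claw": 0.8,"x": 0.05,"y": -0.25,"z": 0,"ax": 0,"ay": 0,"az": 0.08},
  {"claw": 0.8,"x": 0.05,"y": -0.25,"z": 0,"ax": 0,"ay": 0,"az": 0},
  {"claw": 0.8,"x": 0.05,"y": -0.2,"z": 0,"ax": 0,"ay": 0,"az": 0},
  {"claw": 0.8,"x": 0,"y": 0,"z": 0,"ax": 0,"ay": 0,"az": 0},
])

```text
clock: 4.25
tcp_pos: [0.578, 0.0593, 0.0258]
orientation: [0.0, 0.761, -0.649, 0.0]
wrist_force: [-0.1, -0.0, -0.2]
finger_gap: 0.0169
```

```bash
cat >> h.py <<'E'
def force(n=6):
    F=[];
    for i in range(n): F.append(env.get_state()["wrist_force"]); env.read_camera("wrist")
    F.append(env.get_state()["wrist_force"]); F=np.array(F); print("Fmean",F.mean(0).round(2),"sd",F.std(0).round(2))
E
python3 -c "
from h import *
look('w5');force(4)"
```

```text
t 4.25 tcp [0.578  0.0593 0.0258] toolx hdg -80.9 z [ 0. -0. -1.] F [-0.1  -0.03 -0.21] j [-0.04  0.48 -0.28  0.81 -0.   -1.76]
area 25923.5
   [283  58] z0 [ 0.6049 -0.0286] z2 [ 0.6046 -0.0283] z20 [ 0.6025 -0.0259]
   [285 286] z0 [0.5927 0.0581] z2 [0.5926 0.0572] z20 [0.5919 0.0493]
   [395 287] z0 [0.5473 0.0514] z2 [0.5478 0.0506] z20 [0.5526 0.0435]
   [401  60] z0 [ 0.5632 -0.0346] z2 [ 0.5636 -0.0342] z20 [ 0.5664 -0.0311]
Fmean [-0.15  0.34  0.07] sd [0.64 0.2  0.36]
```

View pics/w5.png

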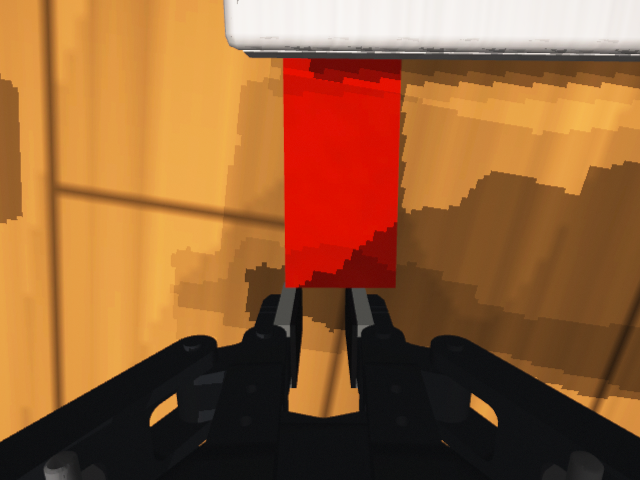

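Emit:
servo_tool([
  {"claw": 0.8,"x": 0.02,"y": -0.12,"z": 0,"ax": 0,"ay": 0,"az": 0},
  {"claw": 0.8,"x": 0.02,"y": -0.12,"z": 0,"ax": 0,"ay": 0,"az": 0},
  {"claw": 0.8,"x": 0,"y": 0,"z": 0,"ax": 0,"ay": 0,"az": 0},
])

```text
clock: 4.8
tcp_pos: [0.5788, 0.0537, 0.0259]
orientation: [0.0, 0.761, -0.649, 0.0]
wrist_force: [-0.1, 0.5, -0.3]
finger_gap: 0.017
```

```bash
python3 -c "
from h import *
print(onz(env.calibration('wrist'),(226,40),.067))
st();force(4)"
```

```text
[ 0.60936635 -0.0265974   0.067     ]
t 4.8 tcp [0.5788 0.0537 0.0259] toolx hdg -80.9 z [ 0. -0. -1.] F [-0.05  0.45 -0.3 ] j [-0.05  0.48 -0.28  0.81 -0.   -1.78]
Fmean [0.07 0.41 0.18] sd [0.54 0.26 0.57]
```

Emit:
servo_tool([
  {"claw": 0.8,"x": 0.01,"y": -0.06,"z": 0,"ax": 0,"ay": 0,"az": 0},
  {"claw": 0.8,"x": 0,"y": 0,"z": 0,"ax": 0,"ay": 0,"az": 0},
])

```text
clock: 5.2
tcp_pos: [0.579, 0.0525, 0.0258]
orientation: [0.0, 0.761, -0.649, -0.0]
wrist_force: [0.0, -0.4, -0.3]
finger_gap: 0.0169
```

Emit:
servo_tool([
  {"claw": 0.8,"x": 0.01,"y": -0.06,"z": 0,"ax": 0,"ay": 0,"az": 0},
  {"claw": 0.8,"x": 0,"y": 0,"z": 0,"ax": 0,"ay": 0,"az": 0},
])

```text
clock: 5.4
tcp_pos: [0.5792, 0.0511, 0.0258]
orientation: [-0.0, 0.761, -0.649, -0.0]
wrist_force: [0.5, 0.3, 0.4]
finger_gap: 0.0172
```

```bash
python3 -c "
from h import *
look('w6');force(4)"
```

```text
t 5.4 tcp [0.5792 0.0511 0.0258] toolx hdg -80.9 z [-0.  0. -1.] F [0.5  0.34 0.4 ] j [-0.05  0.48 -0.28  0.81  0.   -1.78]
area 21580.0
   [282  96] z0 [ 0.6048 -0.024 ] z2 [ 0.6046 -0.0239] z20 [ 0.6026 -0.023 ]
   [284 288] z0 [0.5941 0.0509] z2 [0.594 0.05 ] z20 [0.5934 0.042 ]
   [394 288] z0 [0.5488 0.0437] z2 [0.5493 0.0429] z20 [0.554  0.0357]
   [398  98] z0 [ 0.5629 -0.03  ] z2 [ 0.5632 -0.0298] z20 [ 0.5663 -0.0282]
Fmean [-0.35  0.74  0.15] sd [0.47 0.6  0.38]
```

Emit:
servo_tool([
  {"claw": 0.8,"x": 0.01,"y": -0.05,"z": 0,"ax": 0,"ay": 0,"az": 0},
  {"claw": 0.8,"x": 0,"y": 0,"z": 0,"ax": 0,"ay": 0,"az": 0},
])

```text
clock: 5.85
tcp_pos: [0.5793, 0.0502, 0.0258]
orientation: [-0.0, 0.761, -0.649, -0.0]
wrist_force: [-0.8, 2.7, 0.8]
finger_gap: 0.0167
```

```bash
python3 -c "
from h import *
force(3)"
```

```text
Fmean [-0.87  3.79  0.58] sd [0.21 0.64 0.16]
```

Emit:
servo_tool([
  {"claw": 0.8,"x": 0.01,"y": -0.05,"z": 0,"ax": 0,"ay": 0,"az": 0},
  {"claw": 0.8,"x": 0,"y": 0,"z": 0,"ax": 0,"ay": 0,"az": 0},
])

```text
clock: 6.2
tcp_pos: [0.5794, 0.0495, 0.0258]
orientation: [-0.001, 0.761, -0.648, -0.001]
wrist_force: [-1.3, 5.2, 0.7]
finger_gap: 0.0172
```

```bash
python3 -c "
from h import *
force(3);st()"
```

```text
Fmean [-1.15  5.73  1.34] sd [0.6  0.35 0.39]
t 6.35 tcp [0.5795 0.0495 0.0258] toolx hdg -80.8 z [-0.     0.002 -1.   ] F [-1.94  5.79  1.62] j [-0.05  0.48 -0.28  0.81  0.   -1.78]
```

Emit:
servo_tool([
  {"claw": 0.8,"x": 0,"y": -0.02,"z": 0,"ax": 0,"ay": 0,"az": 0},
  {"claw": 0.8,"x": 0,"y": 0,"z": 0,"ax": 0,"ay": 0,"az": 0},
])

```text
clock: 6.55
tcp_pos: [0.5794, 0.0494, 0.0258]
orientation: [-0.001, 0.761, -0.648, -0.001]
wrist_force: [-1.5, 7.3, 1.1]
finger_gap: 0.0169
```

```bash
python3 -c "
from h import *
force(4)
st()
c=env.calibration('scene');im=env.read_camera('scene');cv2.imwrite('pics/s7.png',im[:,:,::-1])
a,C=platter('scene',im,c);print(a.tolist(),[(p.round(1).tolist(),onz(c,p,.067)[:2].round(4).tolist()) for p in C])
cv2.imwrite('pics/c7.png',cv2.resize(im[190:300,200:400,::-1],None,fx=4,fy=4,interpolation=cv2.INTER_CUBIC))"
```

```text
Fmean [-1.21  7.6   1.1 ] sd [0.25 0.53 0.62]
t 6.75 tcp [0.5794 0.0494 0.0258] toolx hdg -80.8 z [-0.     0.003 -1.   ] F [-1.42  6.68  1.81] j [-0.05  0.48 -0.28  0.81  0.   -1.79]Traceback (most recent call last):
  File "<string>", line 6, in <module>
    a,C=platter('scene',im,c);print(a.tolist(),[(p.round(1).tolist(),onz(c,p,.067)[:2].round(4).tolist()) for p in C])
        ~~~~~~~^^^^^^^^^^^^^^
  File "h.py", line 24, in platter
    v=cv2.fitLine(sel.astype(np.float32),cv2.DIST_HUBER,0,.01,.01).ravel(); L.append(v)
      ~~~~~~~~~~~^^^^^^^^^^^^^^^^^^^^^^^^^^^^^^^^^^^^^^^^^^^^^^^^^
cv2.error: OpenCV(4.12.0) /io/opencv/modules/imgproc/src/linefit.cpp:50: error: (-215:Assertion failed) count > 0 in function 'fitLine2D_wods'
```

The push peaked at 7.6 N, which is snug. I'll back off, rise, and check.

Emit:
servo_tool([
  {"claw": 0.8,"x": -0.03,"y": 0.2,"z": 0,"ax": 0,"ay": 0,"az": 0},
  {"claw": 0.8,"x": -0.06,"y": 0.4,"z": 0,"ax": 0,"ay": 0,"az": 0},
  {"claw": 0.8,"x": -0.1,"y": 0.6,"z": 0,"ax": 0,"ay": 0,"az": 0},
  {"claw": 0.8,"x": -0.1,"y": 0.8,"z": 0.6,"ax": 0,"ay": 0,"az": 0},
  {"claw": 1,"x": 0,"y": 0.8,"z": 1,"ax": 0,"ay": 0,"az": 0},
])

```text
clock: 7.3
tcp_pos: [0.5701, 0.1191, 0.0644]
orientation: [0.002, 0.761, -0.649, -0.002]
wrist_force: [1.0, 0.1, 0.4]
finger_gap: 0.0038
```

Emit:
servo_tool([
  {"claw": 1,"x": 0,"y": 0,"z": 1,"ax": 0,"ay": 0,"az": 0},
  {"claw": 1,"x": 0,"y": 0,"z": 1,"ax": 0,"ay": 0,"az": 0},
  {"claw": 1,"x": 0,"y": 0,"z": 1,"ax": 0,"ay": 0,"az": 0},
  {"claw": 1,"x": 0,"y": 0,"z": 0.6,"ax": 0,"ay": 0,"az": 0},
  {"claw": 1,"x": 0,"y": 0,"z": 0,"ax": 0,"ay": 0,"az": 0},
])

```text
clock: 7.8
tcp_pos: [0.5738, 0.119, 0.1585]
orientation: [-0.002, 0.761, -0.648, 0.002]
wrist_force: [0.9, 0.5, 0.0]
finger_gap: -0.0
```

```bash
python3 -c "
from h import *
look('w8')
for n in ['scene','side']:
    im=env.read_camera(n);cv2.imwrite(f'pics/{n}8.png',im[:,:,::-1])
a=cv2.imread('pics/scene8.png')[190:300,200:400];b=cv2.imread('pics/scene0.png')[190:300,200:400]
f=lambda i:cv2.resize(i,None,fx=4,fy=4,interpolation=cv2.INTER_CUBIC)
cv2.imwrite('pics/c8.png',f(a));cv2.imwrite('pics/d8.png',f(cv2.absdiff(a,b)))
a=cv2.imread('pics/side8.png')[200:390,210:410];b=cv2.imread('pics/side0.png')[200:390,210:410]
cv2.imwrite('pics/e8.png',cv2.resize(cv2.absdiff(a,b),None,fx=3,fy=3))
"
```

```text
t 7.8 tcp [0.5738 0.119  0.1585] toolx hdg -80.8 z [ 0.005 -0.    -1.   ] F [0.86 0.52 0.02] j [ 0.07  0.37 -0.1   1.1  -0.   -1.66]
area 4180.5
   [483 217] z0 [0.456  0.0978] z2 [0.4569 0.0974] z20 [0.4649 0.0945]
   [445 223] z0 [0.4827 0.1068] z2 [0.4834 0.1064] z20 [0.4898 0.1029]
   [453 325] z0 [0.4559 0.1881] z2 [0.4568 0.1871] z20 [0.4648 0.1784]
   [488 320] z0 [0.4293 0.1792] z2 [0.4304 0.1783] z20 [0.4402 0.1702]
   [490 221] z0 [0.45   0.0999] z2 [0.451  0.0996] z20 [0.4594 0.0965]
area 6595.0
   [311   0] z0 [ 0.6038 -0.0237] z2 [ 0.6036 -0.0231] z20 [ 0.6023 -0.0184]
   [311 105] z0 [0.5941 0.0399] z2 [0.594 0.04 ] z20 [0.5933 0.0407]
   [372 106] z0 [0.5525 0.0339] z2 [0.5527 0.034 ] z20 [0.5546 0.0351]
   [375   0] z0 [ 0.5631 -0.0302] z2 [ 0.5632 -0.0296] z20 [ 0.5644 -0.0244]
```

View pics/c8.png

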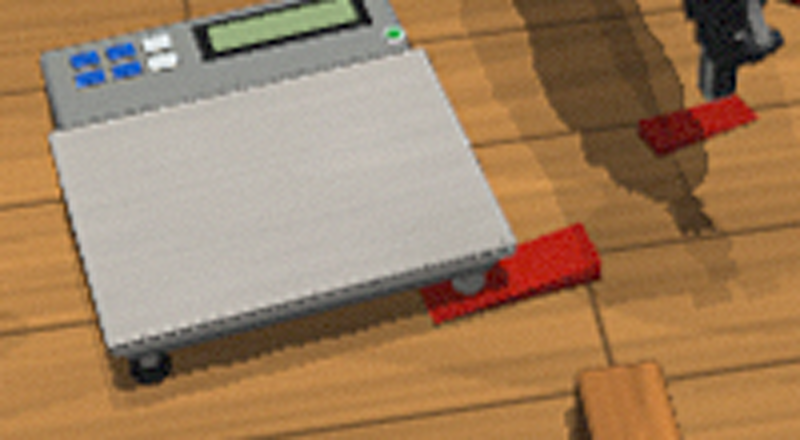

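View pics/d8.png

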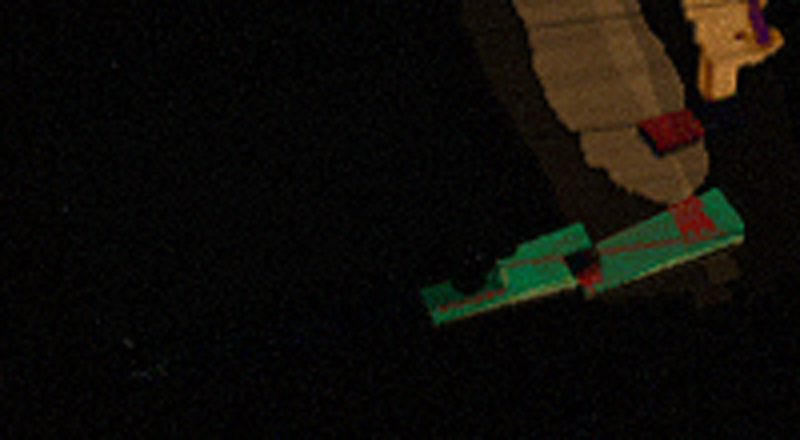

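View pics/w8.png

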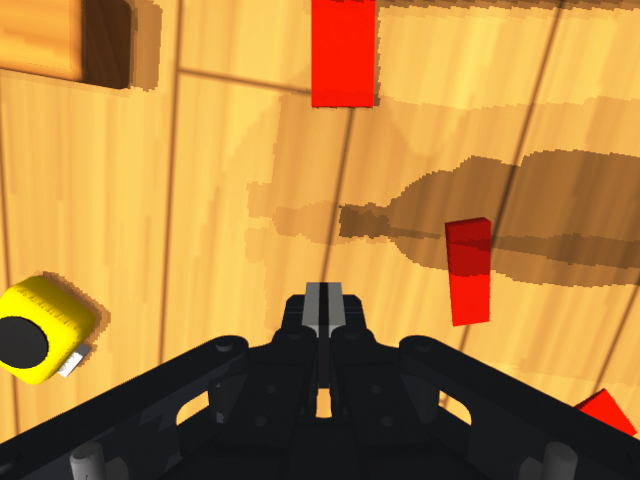

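Versus the start image, the scale shows no difference and only the wedge has moved. It now sits under the foot at crop (470,280), with its heel at (0.574,0.038). Next I'll press on the platter over the foot with the fingers shut.

Emit:
servo_tool([
  {"claw": 1,"x": 0.1,"y": -1,"z": 0,"ax": 0,"ay": 0,"az": 0},
  {"claw": 1,"x": 0.1,"y": -1,"z": 0,"ax": 0,"ay": 0,"az": 0},
  {"claw": 1,"x": 0.1,"y": -1,"z": 0,"ax": 0,"ay": 0,"az": 0},
  {"claw": 1,"x": 0.1,"y": -1,"z": 0,"ax": 0,"ay": 0,"az": 0},
  {"claw": 1,"x": 0.1,"y": -1,"z": 0,"ax": 0,"ay": 0,"az": 0},
])

```text
clock: 8.45
tcp_pos: [0.584, -0.0077, 0.154]
orientation: [0.001, 0.761, -0.649, -0.001]
wrist_force: [-0.2, 0.0, -0.6]
finger_gap: 0.0001
```

Emit:
servo_tool([
  {"claw": 1,"x": 0,"y": -1,"z": -0.4,"ax": 0,"ay": 0,"az": 0},
  {"claw": 1,"x": 0,"y": -0.85,"z": -0.6,"ax": 0,"ay": 0,"az": 0},
  {"claw": 1,"x": 0,"y": 0,"z": -0.8,"ax": 0,"ay": 0,"az": 0},
  {"claw": 1,"x": 0,"y": 0,"z": -0.6,"ax": 0,"ay": 0,"az": 0},
  {"claw": 1,"x": 0,"y": 0,"z": 0,"ax": 0,"ay": 0,"az": 0},
])

```text
clock: 8.95
tcp_pos: [0.582, -0.0529, 0.0919]
orientation: [0.002, 0.761, -0.649, -0.003]
wrist_force: [-0.5, -1.6, 0.2]
finger_gap: -0.0002
```

```bash
python3 -c "
from h import *
st();force(3)
im=env.read_camera('scene');cv2.imwrite('pics/c9.png',cv2.resize(im[170:300,200:400,::-1],None,fx=4,fy=4,interpolation=cv2.INTER_CUBIC))
"
```

```text
t 8.95 tcp [ 0.582  -0.0529  0.0919] toolx hdg -80.9 z [-0.007  0.002 -1.   ] F [-0.53 -1.6   0.16] j [-0.23  0.43 -0.18  0.97 -0.   -1.96]
Fmean [ 0.21 -0.19 -0.21] sd [0.57 0.84 0.36]
```

View pics/c9.png

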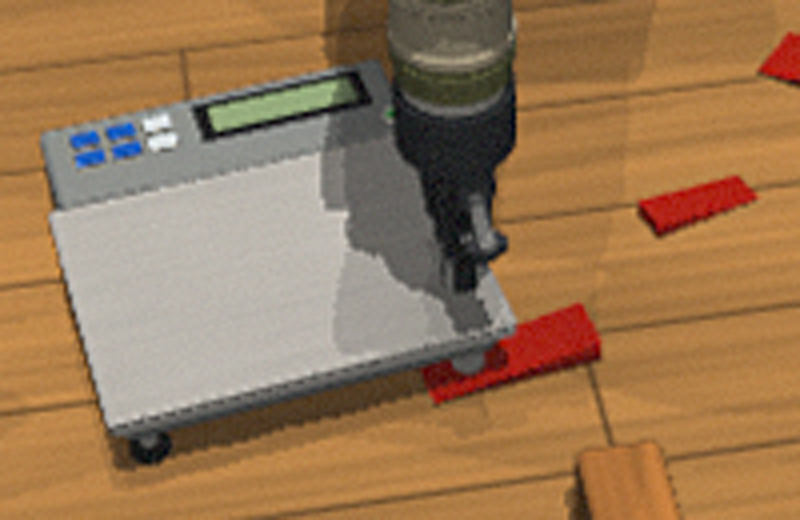

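Emit:
servo_tool([
  {"claw": 1,"x": 0.15,"y": 0,"z": -0.1,"ax": 0,"ay": 0,"az": 0},
  {"claw": 1,"x": 0,"y": 0,"z": -0.15,"ax": 0,"ay": 0,"az": 0},
  {"claw": 1,"x": 0,"y": 0,"z": 0,"ax": 0,"ay": 0,"az": 0},
  {"claw": 1,"x": 0,"y": 0,"z": 0,"ax": 0,"ay": 0,"az": 0},
])

```text
clock: 9.55
tcp_pos: [0.5886, -0.0531, 0.0895]
orientation: [0.0, 0.761, -0.649, -0.0]
wrist_force: [-0.6, -0.5, 0.5]
finger_gap: 0.0
```

Emit:
servo_tool([
  {"claw": 1,"x": 0,"y": 0,"z": -0.06,"ax": 0,"ay": 0,"az": 0},
  {"claw": 1,"x": 0,"y": 0,"z": 0,"ax": 0,"ay": 0,"az": 0},
])

```text
clock: 9.75
tcp_pos: [0.5886, -0.0532, 0.0879]
orientation: [0.0, 0.761, -0.649, -0.0]
wrist_force: [0.3, -0.3, 0.1]
finger_gap: -0.0
```

Emit:
servo_tool([
  {"claw": 1,"x": -0.04,"y": 0.03,"z": -0.06,"ax": 0,"ay": 0,"az": 0},
  {"claw": 1,"x": 0,"y": 0,"z": -0.04,"ax": 0,"ay": 0,"az": 0},
  {"claw": 1,"x": 0,"y": 0,"z": 0,"ax": 0,"ay": 0,"az": 0},
])

```text
clock: 10.05
tcp_pos: [0.5875, -0.0524, 0.0854]
orientation: [0.0, 0.761, -0.649, -0.0]
wrist_force: [-0.3, 0.0, -0.3]
finger_gap: -0.0001
```

Emit:
servo_tool([
  {"claw": 1,"x": 0,"y": 0,"z": -0.04,"ax": 0,"ay": 0,"az": 0},
  {"claw": 1,"x": 0,"y": 0,"z": 0,"ax": 0,"ay": 0,"az": 0},
])

```text
clock: 10.25
tcp_pos: [0.5876, -0.0524, 0.0845]
orientation: [0.0, 0.761, -0.649, -0.0]
wrist_force: [-0.1, -0.6, -0.2]
finger_gap: 0.0002
```

Emit:
servo_tool([
  {"claw": 1,"x": 0,"y": 0,"z": -0.04,"ax": 0,"ay": 0,"az": 0},
  {"claw": 1,"x": 0,"y": 0,"z": 0,"ax": 0,"ay": 0,"az": 0},
])

```text
clock: 10.45
tcp_pos: [0.5878, -0.0525, 0.0841]
orientation: [-0.0, 0.761, -0.649, 0.0]
wrist_force: [-0.5, 1.0, 4.5]
finger_gap: -0.0001
```

Emit:
servo_tool([
  {"claw": 1,"x": 0,"y": 0,"z": -0.02,"ax": 0,"ay": 0,"az": 0},
  {"claw": 1,"x": 0,"y": 0,"z": 0,"ax": 0,"ay": 0,"az": 0},
])

```text
clock: 10.65
tcp_pos: [0.5878, -0.0525, 0.0841]
orientation: [-0.0, 0.761, -0.649, 0.0]
wrist_force: [-2.6, 0.0, 6.4]
finger_gap: -0.0003
```

Emit:
servo_tool([
  {"claw": 1,"x": 0,"y": 0,"z": -0.03,"ax": 0,"ay": 0,"az": 0},
  {"claw": 1,"x": 0,"y": 0,"z": 0,"ax": 0,"ay": 0,"az": 0},
  {"claw": 1,"x": 0,"y": 0,"z": 0,"ax": 0,"ay": 0,"az": 0},
  {"claw": 1,"x": 0,"y": 0,"z": 0,"ax": 0,"ay": 0,"az": 0},
])

```text
clock: 11.05
tcp_pos: [0.5878, -0.0525, 0.084]
orientation: [-0.0, 0.761, -0.649, 0.001]
wrist_force: [-4.3, 1.5, 12.1]
finger_gap: 0.0001
```

```bash
python3 -c "
from h import *
force(4);st()
im=env.read_camera('scene');cv2.imwrite('pics/c10.png',im[:,:,::-1])
"
```

```text
Fmean [-4.21  0.86 11.24] sd [0.44 0.42 0.56]
t 11.25 tcp [ 0.5878 -0.0525  0.084 ] toolx hdg -80.9 z [ 0.001 -0.    -1.   ] F [-4.62  1.23 11.41] j [-0.22  0.44 -0.19  0.94 -0.   -1.95]
```

At 11 N the platter didn't give (TCP z steady at 0.084). I'll come away.

Emit:
servo_tool([
  {"claw": 1,"x": 0,"y": 0,"z": 0.1,"ax": 0,"ay": 0,"az": 0},
  {"claw": 1,"x": 0,"y": 0,"z": 0.5,"ax": 0,"ay": 0,"az": 0},
  {"claw": 1,"x": 0,"y": 0,"z": 1,"ax": 0,"ay": 0,"az": 0},
  {"claw": 1,"x": 0,"y": 0,"z": 1,"ax": 0,"ay": 0,"az": 0},
  {"claw": 1,"x": 0,"y": 0,"z": 1,"ax": 0,"ay": 0,"az": 0},
])

```text
clock: 11.8
tcp_pos: [0.5877, -0.0524, 0.1736]
orientation: [0.0, 0.761, -0.649, -0.0]
wrist_force: [0.8, -0.0, 0.2]
finger_gap: 0.0002
```

Emit:
servo_tool([
  {"claw": 1,"x": -0.3,"y": 1,"z": 0.8,"ax": 0,"ay": 0,"az": 0},
  {"claw": 1,"x": -0.3,"y": 1,"z": 0,"ax": 0,"ay": 0,"az": 0},
  {"claw": 1,"x": -0.3,"y": 1,"z": 0,"ax": 0,"ay": 0,"az": 0},
  {"claw": 1,"x": -0.3,"y": 1,"z": 0,"ax": 0,"ay": 0,"az": 0},
  {"claw": 1,"x": -0.3,"y": 1,"z": 0,"ax": 0,"ay": 0,"az": 0},
])

```text
clock: 12.3
tcp_pos: [0.55, 0.0735, 0.193]
orientation: [-0.0, 0.761, -0.649, 0.0]
wrist_force: [0.9, -0.0, -1.0]
finger_gap: 0.0001
```

Emit:
servo_tool([
  {"claw": 1,"x": -0.3,"y": 1,"z": 0,"ax": 0,"ay": 0,"az": 0},
  {"claw": 1,"x": -0.3,"y": 1,"z": 0,"ax": 0,"ay": 0,"az": 0},
  {"claw": 1,"x": -0.3,"y": 1,"z": 0,"ax": 0,"ay": 0,"az": 0},
  {"claw": 1,"x": 0,"y": 0,"z": 0,"ax": 0,"ay": 0,"az": 0},
  {"claw": 1,"x": 0,"y": 0,"z": 0,"ax": 0,"ay": 0,"az": 0},
])

```text
clock: 12.8
tcp_pos: [0.5278, 0.1479, 0.1928]
orientation: [-0.0, 0.762, -0.648, 0.0]
wrist_force: [0.3, 0.3, -0.4]
finger_gap: -0.0003
```

```bash
python3 -c "
from h import *
st()
I={}
for n in ['scene','side']:
    im=env.read_camera(n)[:,:,::-1].copy();cv2.imwrite(f'pics/{n}11.png',im);I[n]=im
a=I['scene'][170:300,200:400];b=cv2.imread('pics/scene8.png')[170:300,200:400];z=cv2.imread('pics/scene0.png')[170:300,200:400]
f=lambda i:cv2.resize(i,None,fx=3,fy=3,interpolation=cv2.INTER_CUBIC)
cv2.imwrite('pics/c11.png',np.vstack([f(a)[:300],f(np.clip(cv2.absdiff(a,b).astype(int)*3,0,255).astype(np.uint8))[:300]]))
p=I['side'][200:390,210:410];q=cv2.imread('pics/side0.png')[200:390,210:410]
cv2.imwrite('pics/e11.png',f(cv2.absdiff(p,q)))
"
```

```text
t 12.8 tcp [0.5278 0.1479 0.1928] toolx hdg -80.8 z [ 0.001 -0.    -1.   ] F [ 0.31  0.35 -0.42] j [ 0.13  0.28 -0.13  1.15 -0.   -1.6 ]
```

View pics/c11.png

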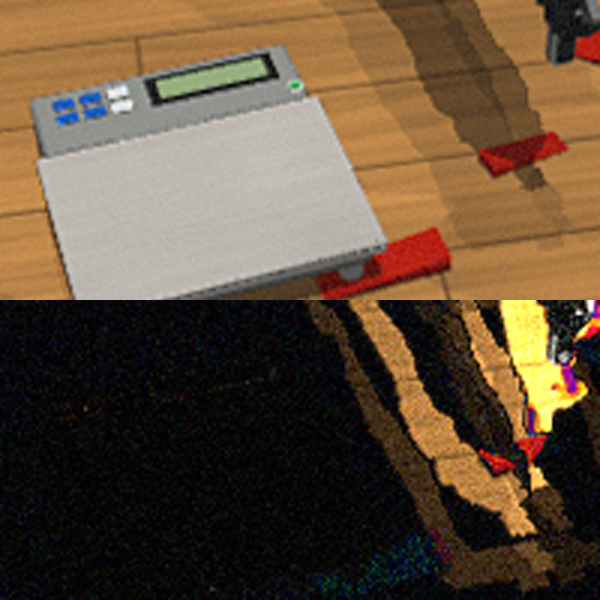

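View pics/e11.png

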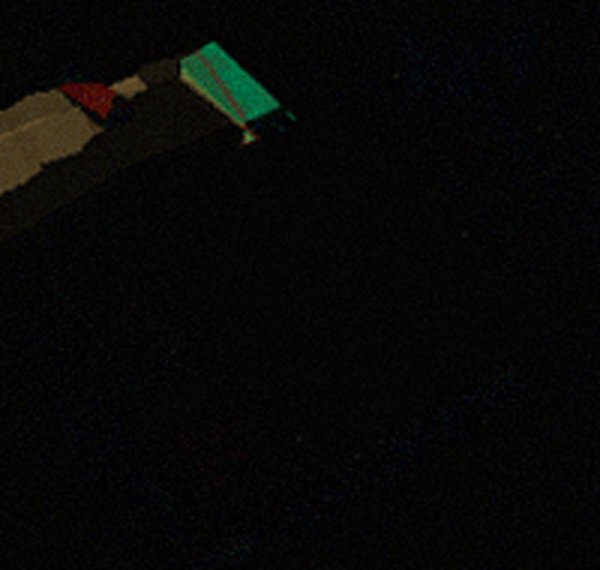

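The scale and wedge show no change through the press, and the difference images show nothing but arm, shadow and wedge. The arm is well clear, so I'm handing in.

```bash
python3 -c "
from workcell import env
print(env.hand_in())"
```

```text
the job is handed in; nothing more can be done
None
```

I pushed the middle red wedge thin end first under the bare rear-left foot and pressed the platter above it. Then I came away and handed in at about 13 s.

- **Push:** The fingertips bore flat on the heel, without pinching or lifting. The force stayed under 1 N until the slope met the foot, then climbed to 7.6 N over about 2 mm, so I took that as snug and backed off.
- **Rock check:** I pressed at (0.588, -0.052), over the foot, with 11 N down. The fingertip height did not change (TCP z steady at 0.084 m), so the scale no longer gives there. About 4 N of sideways force built up during the press.
- **Final pictures:** In the zoomed scene and side views around the scale it looks exactly where it started. The wedge sits under the foot and did not move during the press. I did not run a picture comparison on the rest of the bench, but the arm only passed above it.
- **Disagreements:** The cameras differed by 2–3 mm on the wedge's position, and by my measurements its axis passes within about 4 mm of the foot's centre. One platter edge fit failed because the arm was in view, so I used the image comparison instead.

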